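# Reset the depth stop on the vial-height setting stand

## Task

The depth stop on the setting stand has drifted up: slacken the long-levered jam nut, turn the cranked stop screw clockwise by its upright handle until its foot just rests on the cap of the setting vial below, lightly and without forcing it, then turn the jam nut back until it is firmly tight again, but not forced, so that the stop stays in contact. Let go of both handles, and leave the other things on the bench where they stand.

Things in the scene. Friction and masses are not known exactly. Their poses are not given: they have to be found in the camera images.
- stand: Fixed bench stand: base plate 170 x 150 x 12 mm, white column, white overhanging head 76 mm wide, top 96 mm above the table. Origin on the vertical axis shared by screw and nut, at table level; the column is on its -x side. Under the head, on the axis, a glass vial with a blue cap (14 mm across) sits in a black holder; its cap's top is 48 to 53 mm above the table, to be found by feel.
- axis (a point): Point on the common vertical axis of screw and nut, 95 mm above the table.
- screw (a joint): Stop screw (rad), the upper crank with black hub. Grows clockwise seen from above, moving screw, crank and foot DOWN 4.8 mm per rad; range -0.15 to 2.75, starts at 0 to 0.3 with the foot 3.5 to 11 mm above the cap. Locked while the nut is tight. Once slack it turns against about 1.6 N at the handle and stays where left.
- crank_grip (a point): Grip point, just above the middle, of the screw's upright crank handle, a vertical black cylinder 14 mm across, 47 mm high, fixed to the crank arm 45 mm from the axis; 159 mm above the table at screw = 0, sinking with the screw. The arm's top is 27 mm below this point: fingertips stay above it.
- nut (a joint): Jam nut (rad): steel hexagon nut on top of the head, under the crank, with a long lever. Grows anticlockwise from above = looser; starts tight at about 0; range -0.9 to 1.5; slack from 0.2; stays where left. Turns against 3 to 5 N at the handle; tightening, this climbs by 2 to 3 N per 0.1 rad. 11 to 15 N is firmly tight, over 20 N is forcing it. It comes up tight 0.1 to 0.6 rad further clockwise than it started.
- nut_grip (a point): Centre of the nut's upright handle, a vertical steel cylinder 14 mm across, from 108 to 165 mm above the table (this point at 142 mm), fixed to the lever 73 mm from the axis. The lever's top is at 108 mm: fingertips stay above it. It swings in a level circle.
- foot: Round-ended steel foot of the screw, 10 mm across, under the head; origin on the axis, 58.5 mm below its lowest point. Spring-backed, 30 N/mm: once it touches the cap, the force needed at the crank handle grows, by about 1.5 N per 0.2 rad. On release, foot force above about 20 N springs back to that. 5 to 40 N is resting lightly, over 60 N is forcing it.
- pad: Hidden inside the head: the locking pad that the nut presses against the screw. Its contact force is about 45 N when the nut has been firmly tightened and let go, none when slack. Cannot be seen or reached.
- rack: Bystander: black vial rack 75 x 120 x 52 mm; origin under its centre.
- vial_a_mid (a point): Bystander: loose capped vial 16 mm across, 34 mm high, upright; its centre.
- vial_b_mid (a point): Bystander: another such vial; its centre.
- vial_c_mid (a point): Bystander: another such vial; its centre.
- spanner: Bystander: steel spanner 150 mm long lying flat.
- tip_box: Bystander: grey pipette tip box 80 x 110 x 62 mm; origin under its centre.
Mind the look-alikes: they are no part of the job. What is shaped like the stand but purple is not meant.

How it is judged (in metres and radians):
On the way, in this order (a step that is already met when the one before it is completed fails the run):
1. the jam nut is slackened clear (turned 0.2 rad or more, pad unloaded) (value of joint nut above 0.2 rad and contact force between pad and anything else below 2 N), for 0.2 s.
2. with the nut still slack, the foot rests on the vial's cap (3 N or more) (value of joint nut above 0.2 rad and contact force between foot and anything else above 3 N), for 0.3 s.
3. the jam nut is tight again (pad force over 25 N) with the foot still on the cap (contact force between pad and anything else above 25 N and contact force between foot and anything else above 3 N), for 0.2 s.
At the end, for the whole second after the job is handed in: The jam nut is tight (pad force over 25 N), the screw's foot rests on the setting vial's cap with 3 to 45 N, and screw and nut are let go and at rest; the bystanders are where they were (all of step 3 and contact force between foot and anything else below 45 N and velocity of joint screw between -0.05 and 0.05 rad/s and velocity of joint nut between -0.05 and 0.05 rad/s); the robot touches nothing.
It fails at once if the foot is forced onto the vial (over 60 N) (contact force between foot and anything else above 60 N).
It fails at once if the jam nut is forced (pad force over 130 N) (contact force between pad and anything else above 130 N).
It fails at once if a bystander is pushed away or knocked over (moved over 20 mm) (distance of any of rack, vial_a_mid, vial_b_mid, vial_c_mid, spanner, tip_box from where it was at the start of the episode above 0.02 m).
It also fails if it takes over 72 s, if anything falls off the work surface, if the arm or the gripper's body presses on something with over 40 N, if the wrist force passes 120 N, or if a joint passes its speed limit or range.

## Robot

A 6-joint arm with a two-finger parallel gripper is mounted at the origin on the work surface. World frame = base frame: x ahead of the robot, y to its left, z up, the work surface at z = 0. Lengths are in mm, angles in rad, forces in N, time in s.
With the tool pointing down it reaches from about 275 to 1000 mm from the base axis. Payload 8.4 kg.
Tool frame: the origin (TCP) lies between the finger pads; the fingertips stand 8 mm ahead of it and the grasp point (between the pads) lies 11 mm behind it (tcp_to_tips is the distance from the TCP to the fingertips, in mm); z points along the fingers, y is the line along which they close (so a half turn about z gives the same grasp; the last joint's range is limited). The gripper opens to 85 mm and grips with 20 to 120 N. Pads are 22 mm wide; open, the fingers measure 114 mm over their backs; the gripper's body (76 mm by 85 mm) begins 54 mm behind the grasp point. The pads swing forward as they close: fully open they stand 13 mm farther back than shut.
Start: joints at [1.326, 0.353, 1.633, -0, 1.155, -0.002], TCP at [150.262, 606.671, 239.281] pointing down, gripper open.
Joint ranges: [-2.63, 2.63], [-0.92, 2.1], [0.06, 2.66], [-1.3, 4.44], [0, 2.69], [-3.02, 3.02]. Speed limits (rad/s): [2.22, 2.22, 2.79, 3.14, 3.14, 3.14].

## Interface

Orientations are given as [roll, pitch, yaw] about the fixed x, y, z axes, in that order (R = Rz(yaw) Ry(pitch) Rx(roll)).
In Python, from rig import * gives the robot as it stands.
- The arm moves only by the tool step_arm, never from a script. Its argument "motion" is a list of rows, each an object with "claw": the finger opening in mm, from 0 to 85.4; "delta_pos": the shift along the tool's x, y, z in mm, a list of three; "turn": the turn about the tool's z in rad. In form: [{"claw": claw, "delta_pos": [dx, dy, dz], "turn": turn}, ...]. A call has 1 to 8 rows; each row shifts and turns the commanded pose from where the row before left it, along the tool's axes as they then stand; what a row does not reach is not made up. A row lasts 1/12 s, in which the tool goes at most 41.7 mm and 7.16 degrees, less where a joint would pass 70% of its speed; a pose out of reach is approached as far as the arm can. A call is refused whole if a number of a shift passes 41.7 or a number of a turn 0.125, either way. A call with a gripper value outside its range is refused whole. The fingers move at their own pace and stop on an object; "force" is the grip in N (left out, the last holds). Time passes only in rows, so rows that do not move let the fingers close. It gives the time, the measured TCP pose, the force, the opening and the grip force at its end, in the units of the state.
- sense(): the state, without advancing time (a new reading comes with each control period).
- grab_frame(name): name is "scene" or "top" or "wrist"; returns a dict with "img" (420x560x3 uint8, red, green, blue), "vertical_fov" (degrees; the focal length in pixels is half the picture's height over the tangent of half this angle, whatever the lens; pixels are square), "cx", "cy" (the principal point, pixels), "R" (3x3) and "t" (3): a world point X has camera coordinates R X + t. Camera axes: x right, y down, z forward; pixel columns grow to the right and rows downward; lengths in mm; the calibration is good to about 2 mm. The wrist camera is an equidistant fisheye: a pixel r from the principal point sees the ray r / f radians off the axis. A picture is of the moment at which its call begins. There is no depth.
- sign_off(): hands the job in; it is judged then, once.
The state is a dict: "clock": time; "qpos": joint angles; "qvel": joint speeds; "joint_efforts": joint torques, N m; "eef_pos": TCP position; "tcp_rot": TCP orientation; "contact_force": force on the tool from outside, world axes, zero at the start; "wrist_torque": the same for the moment, N m; "opening": opening from 0.0 (shut) to 1.0 (fully open); "grasp_force": force on a finger pad.
Only numpy, scipy, OpenCV 4.12 (cv2) and the standard library are available. Lean on these libraries where they do the work, as an engineer would, in place of code of your own. Each camera call takes 0.05 s, during which the arm holds its last target. There are 200 camera calls.

## Working session

There is one attempt and no reset: what is moved stays moved. The work goes in short steps, Python scripts to look and compute and a tool call to move; the robot and the scene stay as the last step left them, time stands still between calls to the robot, and variables do not carry over. Pictures are saved under pics/ and viewed, at most 10 in all, crops included, and the job is handed in when it is done.

Besides the shell and the picture viewer there is one more tool, called after "Call:" as a command line: name --argument value ..., lists and objects as JSON in quotes. step_arm: Moves the arm, as the interface text tells. Its arguments: {"type":"object","properties":{"motion":{"type":"array","items":{"type":"object","properties":{"claw":{"type":"number"},"delta_pos":{"type":"array","items":{"type":"number"}},"turn":{"type":"number"}}}},"force":{"type":"number"}},"required":["motion"]}

```bash
mkdir -p pics; ls
python3 - <<'E'
from rig import *
import cv2,pickle
s=sense();print(s)
d={}
for n in("scene","top"):
    f=grab_frame(n);d[n]=f;cv2.imwrite(f"pics/{n}0.png",f["img"][:,:,::-1]);print(n,f["vertical_fov"],f["cx"],f["cy"],f["R"],f["t"])
pickle.dump(d,open("f0.pkl","wb"))
E
```

```text
pics
{'clock': 0.0, 'qpos': array([ 1.32561736e+00,  3.53717909e-01,  1.63414566e+00, -2.14850145e-05,
        1.15517201e+00, -2.40523470e-03]), 'qvel': array([ 6.31662327e-04,  8.53362151e-04,  4.68495220e-05, -1.71734899e-04,
        4.43042059e-04,  1.30472953e-04]), 'joint_efforts': array([-1.15143819e-03, -6.05261636e+01, -3.42062902e+01,  2.04603566e-05,
        9.59168945e-03, -4.91285391e-05]), 'eef_pos': array([150.14382173, 606.21703434, 238.51316435]), 'tcp_rot': array([-3.14014969e+00,  1.61727307e-05,  2.89882762e+00]), 'contact_force': array([ 1.07200923, -0.39770571,  0.17568946]), 'wrist_torque': array([-0.01434395, -0.00303341,  0.01335688]), 'grasp_force': 0.0, 'opening': 1.0015975623543723}
scene 43.85140962971711 274.04637145349284 205.68114008889125 [[ 0.40693289  0.91335547  0.01369009]
 [ 0.5275795  -0.22276828 -0.8197769 ]
 [-0.74569799  0.34081679 -0.57251936]] [-242.242195   -151.1031903  1545.24406402]
top 46.004133388535195 279.10699721400124 202.777849846038 [[ 1.85443416e-03 -9.99764551e-01 -2.16195053e-02]
 [-9.93874146e-01  5.46365162e-04 -1.10516437e-01]
 [ 1.10502228e-01  2.16920128e-02 -9.93639127e-01]] [  35.24498437  522.91304464 1413.51462394]
```

View pics/scene0.png

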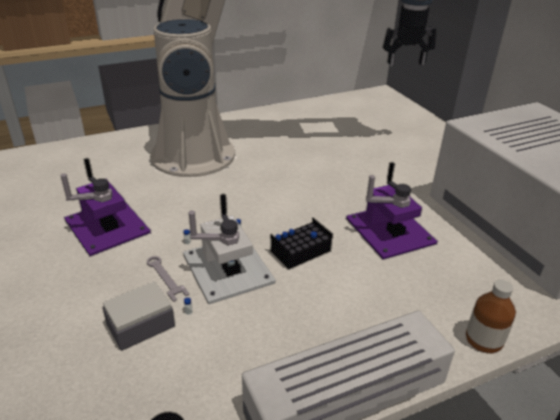

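View pics/top0.png

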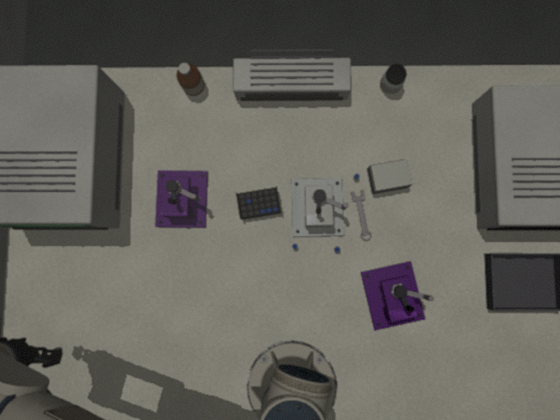

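Stand-shaped candidates: purple at scene (105,205), purple at scene (392,215), and white at scene (228,245) / top (318,205). The white one is meant, since the purple ones are look-alikes. I'll enlarge it to confirm.

```bash
cat > h.py <<'E'
import numpy as np,cv2,pickle
def foc(f): return f["img"].shape[0]/2/np.tan(np.radians(f["vertical_fov"])/2)
def ray(f,u,v):
    F=foc(f);d=np.array([(u-f["cx"])/F,(v-f["cy"])/F,1.]);R=np.array(f["R"]);t=np.array(f["t"])
    return -R.T@t,R.T@d
def onz(f,u,v,z):
    o,d=ray(f,u,v);return o+d*(z-o[2])/d[2]
def proj(f,X):
    c=np.array(f["R"])@np.array(X)+np.array(f["t"]);F=foc(f);return c[:2]/c[2]*F+[f["cx"],f["cy"]]
E
python3 - <<'E'
from h import *
d=pickle.load(open("f0.pkl","rb"))
a=d["scene"]["img"][185:305,175:285];b=d["top"]["img"][170:255,285:375]
A=cv2.resize(a,None,fx=4.5,fy=4.5,interpolation=2)[:540,:400] if 0 else cv2.resize(a,(400,436),interpolation=2)
B=cv2.resize(b,(400,378),interpolation=2);B=np.vstack([B,np.zeros((58,400,3),np.uint8)])
cv2.imwrite("pics/crop0.png",np.hstack([A,B])[:,:,::-1])
E
```

```text
(no output)
```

View pics/crop0.png

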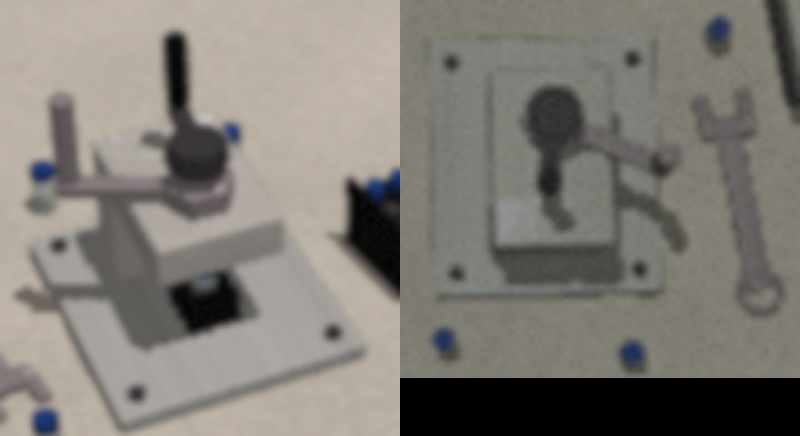

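Run:
```python
from h import *
d=pickle.load(open("f0.pkl","rb"));S,T=d["scene"],d["top"]
L=lambda x,y:(175+x/3.636,185+y/3.633)
Q=lambda x,y:(285+(x-400)/4.444,170+y/4.447)
print("cam",ray(T,0,0)[0],ray(S,0,0)[0])
print("bolts T",[onz(T,*Q(*p),12).round() for p in((451,62),(632,58),(457,272),(640,269))])
print("bolts S",[onz(S,*L(*p),12).round() for p in((58,245),(333,332),(137,393))])
for n,p,z in(("nut top",(62,97),165),("nut bot",(65,187),108),("crank top",(175,35),179),("crank bot",(179,108),132),("hub top",(196,143),130)):print(n,onz(S,*L(*p),z).round(1))
for n,p,z in(("nut top",(670,157),165),("crank end",(549,190),132),("crank top",(549,185),179),("hub",(554,118),130)):print(n,onz(T,*Q(*p),z).round(1))
print([onz(T,*Q(*p),0).round() for p in((445,343),(632,355),(720,30))])
```

```text
cam [ 363.44788066    4.28900721 1463.07590225] [1330.58066036 -339.0528878   764.12755356]
bolts T [array([581., -15.,  12.]), array([ 583., -136.,   12.]), array([441., -19.,  12.]), array([ 443., -140.,   12.])]
bolts S [array([ 445., -136.,   12.]), array([583., -12.,  12.]), array([ 585., -132.,   12.])]
nut top [ 506.4 -139.4  165. ]
nut bot [ 511.4 -143.6  108. ]
crank top [493.  -69.5 179. ]
crank bot [497.  -70.6 132. ]
hub top [529.3 -72.2 130. ]
nut top [ 501.  -142.8  165. ]
crank end [484.4 -73.1 132. ]
crank top [483.1 -70.3 179. ]
hub [528.7 -76.5 130. ]
[array([395., -11.,   0.]), array([ 387., -135.,    0.]), array([ 604., -196.,    0.])]
```

The crop confirms it: white stand, black hub at top (320,196), nut handle at top (345,205), crank handle pointing to -x. The axis is about (530,-75), the nut handle (505,-141) and the crank handle (486,-71). Next I move above the nut handle.

Call:
step_arm --motion '[{"claw": 85,"delta_pos": [-22,-26.5,0],"turn": 0},{"claw": 85,"delta_pos": [-22,-26.5,0],"turn": 0},{"claw": 85,"delta_pos": [-22,-26.5,0],"turn": 0},{"claw": 85,"delta_pos": [-22,-26.5,0],"turn": 0},{"claw": 85,"delta_pos": [-22,-26.5,0],"turn": 0},{"claw": 85,"delta_pos": [-22,-26.5,0],"turn": 0},{"claw": 85,"delta_pos": [-22,-26.5,0],"turn": 0},{"claw": 85,"delta_pos": [-22,-26.5,0],"turn": 0}]' --force 25

```text
clock: 0.77
eef_pos: [270.3, 356.9, 239.1]
tcp_rot: [-3.141, -0.0, 2.899]
contact_force: [-0.3, 0.5, 0.1]
opening: 0.994
grasp_force: 0.0
```

Call:
step_arm --motion '[{"claw": 85,"delta_pos": [-22,-26.5,0],"turn": 0},{"claw": 85,"delta_pos": [-22,-26.5,0],"turn": 0},{"claw": 85,"delta_pos": [-22,-26.5,0],"turn": 0},{"claw": 85,"delta_pos": [-22,-26.5,0],"turn": 0},{"claw": 85,"delta_pos": [-22,-26.5,0],"turn": 0},{"claw": 85,"delta_pos": [-22,-26.5,0],"turn": 0},{"claw": 85,"delta_pos": [-22,-26.5,0],"turn": 0},{"claw": 85,"delta_pos": [-22,-26.5,0],"turn": 0}]'

```text
clock: 1.43
eef_pos: [390.2, 108.8, 239.3]
tcp_rot: [3.141, 0.0, 2.899]
contact_force: [0.8, 0.3, -0.1]
opening: 0.994
grasp_force: 0.0
```

Call:
step_arm --motion '[{"claw": 85,"delta_pos": [-22,-26.5,0],"turn": 0},{"claw": 85,"delta_pos": [-22,-26.5,0],"turn": 0},{"claw": 85,"delta_pos": [-22,-26.5,0],"turn": 0},{"claw": 85,"delta_pos": [-22,-26.5,0],"turn": 0},{"claw": 85,"delta_pos": [-22,-26.5,0],"turn": 0},{"claw": 85,"delta_pos": [-22,-26.5,0],"turn": 0},{"claw": 85,"delta_pos": [-22,-26.5,0],"turn": 0},{"claw": 85,"delta_pos": [-22,-26.5,0],"turn": 0}]'

```text
clock: 2.1
eef_pos: [510.1, -139.4, 239.0]
tcp_rot: [3.142, -0.0, 2.898]
contact_force: [0.3, -0.5, -0.2]
opening: 0.997
grasp_force: 0.0
```

Call:
step_arm --motion '[{"claw": 50,"delta_pos": [0,0,0],"turn": 0.12},{"claw": 50,"delta_pos": [0,0,0],"turn": 0.12},{"claw": 50,"delta_pos": [0,0,0],"turn": 0.12},{"claw": 50,"delta_pos": [0,0,0],"turn": 0.12},{"claw": 50,"delta_pos": [0,0,0],"turn": 0.12},{"claw": 50,"delta_pos": [0,0,0],"turn": 0.12},{"claw": 50,"delta_pos": [0,0,0],"turn": 0.12}]'

```text
clock: 2.68
eef_pos: [509.6, -137.6, 239.0]
tcp_rot: [-3.141, -0.0, 2.053]
contact_force: [-0.2, -0.3, 0.1]
opening: 0.58
grasp_force: 0.0
```

Call:
step_arm --motion '[{"claw": 50,"delta_pos": [0,0,0],"turn": 0.12},{"claw": 50,"delta_pos": [0,0,0],"turn": 0.12},{"claw": 50,"delta_pos": [0,0,0],"turn": 0.12},{"claw": 50,"delta_pos": [0,0,0],"turn": 0.12},{"claw": 50,"delta_pos": [0,0,0],"turn": 0.12},{"claw": 50,"delta_pos": [0,0,0],"turn": 0.12},{"claw": 50,"delta_pos": [0,0,0],"turn": 0.12},{"claw": 50,"delta_pos": [0,0,0],"turn": 0}]'

```text
clock: 3.35
eef_pos: [509.6, -137.6, 239.0]
tcp_rot: [-3.141, 0.0, 1.213]
contact_force: [-0.7, -0.4, -0.0]
opening: 0.585
grasp_force: 0.0
```

Run:
```python
from rig import *
from h import *
s=sense();print(s["eef_pos"],s["tcp_rot"],s["qpos"],s["contact_force"],s["clock"],s["opening"])
f=grab_frame("wrist");pickle.dump(f,open("w1.pkl","wb"));cv2.imwrite("pics/w1.png",f["img"][:,:,::-1])
print(-f["R"].T@f["t"],f["R"][2],f["vertical_fov"])
```

```text
[ 509.62369832 -137.58358625  239.00178312] [-3.14096999e+00  9.22451063e-05  1.21325749e+00] [-2.66504007e-01  2.02702973e-01  1.83990167e+00 -3.95690159e-05
  1.09961648e+00  9.10528314e-02] [-0.70345273 -0.3881928  -0.00811173] 3.35 0.5846704887798998
[537.34380966 -62.80284956 374.68481032] [-0.1079967  -0.28726547 -0.95174328] 65.70646984690485
```

View pics/w1.png

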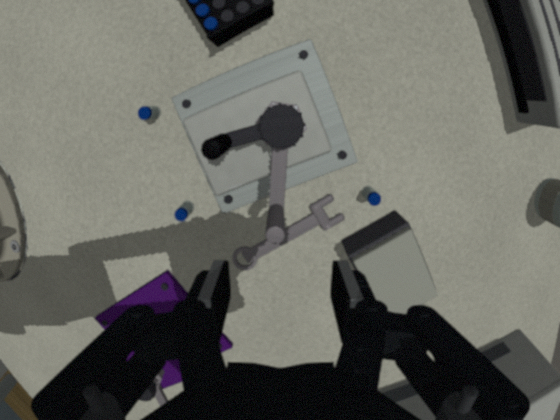

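Wrist view: hub at (281,127), crank handle top near (213,147), nut handle near (276,232), fingers below, nothing in the way.

```bash
cat >> h.py <<'E'
def wz(f,u,v,z):
    F=foc(f);x,y=u-f["cx"],v-f["cy"];r=np.hypot(x,y);a=r/F
    d=np.array([np.sin(a)*x/r,np.sin(a)*y/r,np.cos(a)]);R=np.array(f["R"]);o=-R.T@np.array(f["t"]);d=R.T@d
    return o+d*(z-o[2])/d[2]
E
python3 - <<'E'
from h import *
f=pickle.load(open("w1.pkl","rb"))
for n,p,z in(("hub",(281,127),130),("crank",(212,148),179),("nut",(276,233),165),("nut",(276,228),165),("b",(186,104),12),("b",(303,55),12),("b",(342,155),12),("b",(228,199),12)):print(n,wz(f,*p,z).round(1))
c=cv2.resize(f["img"][90:270,180:360],(600,600),interpolation=2);cv2.imwrite("pics/w1c.png",c[:,:,::-1])
E
```

```text
hub [533.3 -75.1 130. ]
crank [490.4 -69.3 179. ]
nut [ 505.4 -139.9  165. ]
nut [ 506.7 -136.5  165. ]
b [441.3 -16.4  12. ]
b [582.1 -13.3  12. ]
b [ 585.4 -134.    12. ]
b [ 444.4 -136.9   12. ]
```

View pics/w1c.png

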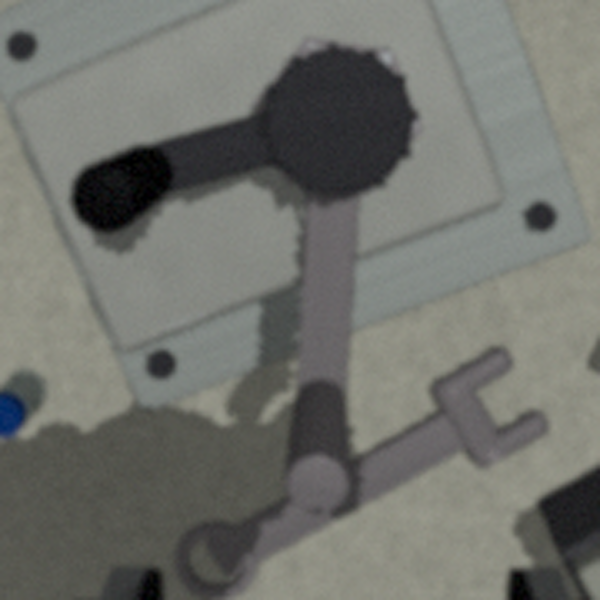

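Call:
step_arm --motion '[{"claw": 50,"delta_pos": [-5.3,-2.9,0],"turn": 0.025},{"claw": 50,"delta_pos": [0,0,25],"turn": 0},{"claw": 50,"delta_pos": [0,0,25],"turn": 0},{"claw": 50,"delta_pos": [0,0,25],"turn": 0},{"claw": 50,"delta_pos": [0,0,20],"turn": 0},{"claw": 50,"delta_pos": [0,0,12],"turn": 0},{"claw": 50,"delta_pos": [0,0,0],"turn": 0}]'

```text
clock: 3.98
eef_pos: [503.2, -141.3, 129.7]
tcp_rot: [-3.137, 0.001, 1.196]
contact_force: [0.5, -0.4, -0.1]
opening: 0.591
grasp_force: 0.0
```

Run:
```python
from rig import *
from h import *
s=sense();print(s["eef_pos"],s["tcp_rot"],s["contact_force"],s["clock"])
f=grab_frame("wrist");pickle.dump(f,open("w2.pkl","wb"));cv2.imwrite("pics/w2.png",f["img"][:,:,::-1])
```

```text
[ 503.16768802 -141.32170427  129.69559609] [-3.13677974e+00  5.54106725e-04  1.19584204e+00] [ 0.46667336 -0.43638744 -0.10235646] 3.9833
```

View pics/w2.png

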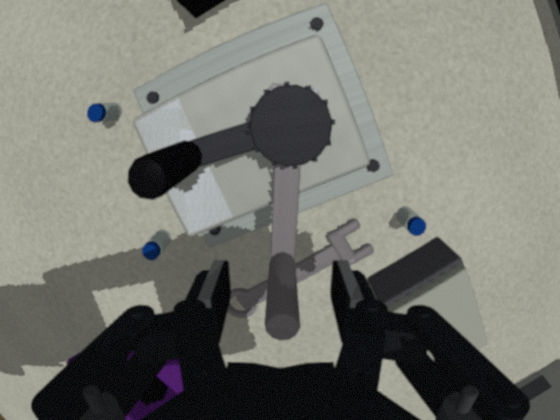

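Handle top at (283,325), centred between the fingers at (215,290) and (345,290). Close on it.

Call:
step_arm --motion '[{"claw": 22,"delta_pos": [0,0,0],"turn": 0},{"claw": 18,"delta_pos": [0,0,0],"turn": 0},{"claw": 10,"delta_pos": [0,0,0],"turn": 0},{"claw": 10,"delta_pos": [0,0,0],"turn": 0},{"claw": 10,"delta_pos": [0,0,0],"turn": 0},{"claw": 10,"delta_pos": [0,0,0],"turn": 0}]' --force 40

```text
clock: 4.53
eef_pos: [505.8, -141.8, 133.4]
tcp_rot: [3.14, -0.0, 1.194]
contact_force: [-1.3, 0.4, 7.2]
opening: 0.151
grasp_force: 39.1
```

Call:
step_arm --motion '[{"claw": 10,"delta_pos": [0.13,4.38,0],"turn": -0.06},{"claw": 10,"delta_pos": [0.13,4.38,0],"turn": -0.06},{"claw": 10,"delta_pos": [0.13,4.38,0],"turn": -0.06},{"claw": 10,"delta_pos": [0.13,4.38,0],"turn": -0.06}]'

```text
clock: 4.87
eef_pos: [521.8, -146.4, 133.3]
tcp_rot: [-3.141, 0.001, 1.437]
contact_force: [-6.5, -2.3, 9.9]
opening: 0.153
grasp_force: 39.6
```

Call:
step_arm --motion '[{"claw": 10,"delta_pos": [0.13,4.38,0],"turn": -0.06},{"claw": 10,"delta_pos": [0.13,4.38,0],"turn": -0.06},{"claw": 10,"delta_pos": [0.13,4.38,0],"turn": -0.06},{"claw": 10,"delta_pos": [0.13,4.38,0],"turn": -0.06},{"claw": 10,"delta_pos": [0,0,0],"turn": 0},{"claw": 10,"delta_pos": [0,0,0],"turn": 0},{"claw": 10,"delta_pos": [0,0,0],"turn": 0}]'

```text
clock: 5.45
eef_pos: [540.3, -147.1, 133.4]
tcp_rot: [3.14, 0.002, 1.674]
contact_force: [-1.2, -2.8, 5.0]
opening: 0.152
grasp_force: 39.2
```

Call:
step_arm --motion '[{"claw": 40,"delta_pos": [0,0,0],"turn": 0},{"claw": 40,"delta_pos": [0,0,0],"turn": 0},{"claw": 40,"delta_pos": [0,0,0],"turn": 0},{"claw": 40,"delta_pos": [0,0,-25],"turn": 0},{"claw": 40,"delta_pos": [0,0,-30],"turn": 0},{"claw": 40,"delta_pos": [0,0,-30],"turn": 0},{"claw": 40,"delta_pos": [0,0,-20],"turn": 0}]'

```text
clock: 6.03
eef_pos: [540.4, -146.4, 239.9]
tcp_rot: [3.139, 0.001, 1.674]
contact_force: [-0.0, -0.1, 0.7]
opening: 0.47
grasp_force: 0.0
```

Call:
step_arm --motion '[{"claw": 50,"delta_pos": [27.8,-14.6,0],"turn": 0},{"claw": 50,"delta_pos": [27.8,-14.6,0],"turn": 0},{"claw": 50,"delta_pos": [27.8,-14.6,0],"turn": 0},{"claw": 50,"delta_pos": [0,0,0],"turn": -0.12},{"claw": 50,"delta_pos": [0,0,0],"turn": -0.12},{"claw": 50,"delta_pos": [0,0,0],"turn": -0.12},{"claw": 50,"delta_pos": [0,0,0],"turn": -0.12}]'

```text
clock: 6.62
eef_pos: [487.5, -67.5, 237.4]
tcp_rot: [3.141, 0.0, 2.16]
contact_force: [-0.1, 0.6, -0.9]
opening: 0.585
grasp_force: 0.0
```

Call:
step_arm --motion '[{"claw": 50,"delta_pos": [0,0,0],"turn": -0.12},{"claw": 50,"delta_pos": [0,0,0],"turn": -0.12},{"claw": 50,"delta_pos": [0,0,0],"turn": -0.12},{"claw": 50,"delta_pos": [0,0,0],"turn": -0.12},{"claw": 50,"delta_pos": [0,0,0],"turn": -0.12},{"claw": 50,"delta_pos": [0,0,0],"turn": -0.12},{"claw": 50,"delta_pos": [0,0,0],"turn": -0.12},{"claw": 50,"delta_pos": [0,0,0],"turn": 0}]'

```text
clock: 7.28
eef_pos: [487.5, -67.8, 237.2]
tcp_rot: [3.141, -0.0, 2.999]
contact_force: [-0.2, -0.3, -0.1]
opening: 0.587
grasp_force: 0.0
```

Run:
```python
from rig import *
from h import *
f=pickle.load(open("w2.pkl","rb"));print(wz(f,147,177,179),wz(f,290,125,130))
s=sense();print(s["eef_pos"],s["tcp_rot"],s["contact_force"],s["clock"],s["qpos"])
f=grab_frame("wrist");pickle.dump(f,open("w3.pkl","wb"));cv2.imwrite("pics/w3.png",f["img"][:,:,::-1])
```

```text
[490.30022352 -69.46255702 179.        ] [533.55739887 -74.38339617 130.        ]
[487.49302867 -67.76468452 237.23052924] [ 3.14148835e+00 -1.13007264e-04  2.99947922e+00] [-0.16610645 -0.29080597 -0.085249  ] 7.2833 [-1.41240041e-01  1.47416046e-01  1.91279540e+00  1.18278981e-04
  1.08149412e+00 -1.56997852e+00]
```

View pics/w3.png

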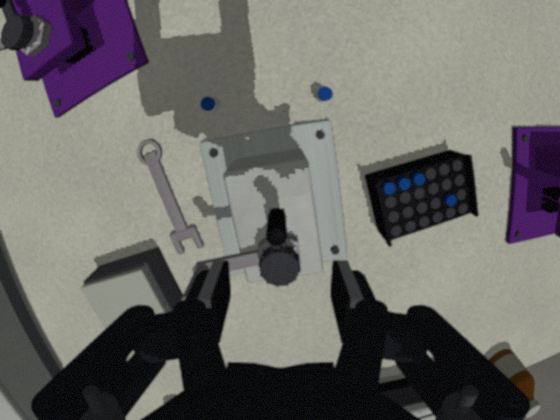

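Crank handle top at (277,215), centred between the fingers, with the arm along the pad faces. Descend and close on it.

Call:
step_arm --motion '[{"claw": 50,"delta_pos": [-1,-1.3,0],"turn": -0.03},{"claw": 50,"delta_pos": [0,0,25],"turn": 0},{"claw": 50,"delta_pos": [0,0,25],"turn": 0},{"claw": 50,"delta_pos": [0,0,25],"turn": 0},{"claw": 50,"delta_pos": [0,0,10],"turn": 0},{"claw": 40,"delta_pos": [0,0,4],"turn": 0},{"claw": 40,"delta_pos": [0,0,0],"turn": 0}]'

```text
clock: 7.92
eef_pos: [488.1, -69.2, 147.9]
tcp_rot: [3.142, -0.001, 3.022]
contact_force: [-0.3, 0.4, -0.2]
opening: 0.467
grasp_force: 0.0
```

Call:
step_arm --motion '[{"claw": 22,"delta_pos": [0,0,0],"turn": 0},{"claw": 18,"delta_pos": [0,0,0],"turn": 0},{"claw": 10,"delta_pos": [0,0,0],"turn": 0},{"claw": 10,"delta_pos": [0,0,0],"turn": 0},{"claw": 10,"delta_pos": [0,0,0],"turn": 0},{"claw": 10,"delta_pos": [0,0,0],"turn": 0}]' --force 25

```text
clock: 8.42
eef_pos: [489.3, -69.4, 149.4]
tcp_rot: [3.142, 0.002, 3.024]
contact_force: [0.1, -0.0, 8.0]
opening: 0.155
grasp_force: 25.2
```

Run:
```python
from rig import *
s=sense();print(s["eef_pos"],s["tcp_rot"],s["contact_force"],s["wrist_torque"],s["clock"])
```

```text
[489.2917362  -69.41258789 149.3957635 ] [3.14157988e+00 2.23805298e-03 3.02361332e+00] [ 0.10842109 -0.03563764  8.02106235] [0.04607882 0.04079181 0.00060002] 8.4167
```

Call:
step_arm --motion '[{"claw": 10,"delta_pos": [-0.09,2.81,0.3],"turn": 0.0625},{"claw": 10,"delta_pos": [-0.09,2.81,0.3],"turn": 0.0625},{"claw": 10,"delta_pos": [-0.09,2.81,0.3],"turn": 0.0625},{"claw": 10,"delta_pos": [-0.09,2.81,0.3],"turn": 0.0625}]'

```text
clock: 8.75
eef_pos: [492.1, -58.6, 148.2]
tcp_rot: [3.141, 0.002, 2.771]
contact_force: [0.6, -1.0, 6.7]
opening: 0.153
grasp_force: 25.4
```

Call:
step_arm --motion '[{"claw": 10,"delta_pos": [-0.09,2.81,0.3],"turn": 0.0625},{"claw": 10,"delta_pos": [-0.09,2.81,0.3],"turn": 0.0625},{"claw": 10,"delta_pos": [-0.09,2.81,0.3],"turn": 0.0625},{"claw": 10,"delta_pos": [-0.09,2.81,0.3],"turn": 0.0625}]'

```text
clock: 9.08
eef_pos: [497.5, -48.7, 147.0]
tcp_rot: [3.141, 0.002, 2.521]
contact_force: [0.1, -0.4, 6.9]
opening: 0.152
grasp_force: 25.3
```

```bash
cat > m.py <<'E'
from rig import *
import numpy as np
from h import *
F=[]
for i in range(3):
    s=sense();F.append(np.r_[s["contact_force"],s["wrist_torque"]]);f=grab_frame("scene")
s=sense();F.append(np.r_[s["contact_force"],s["wrist_torque"]]);F=np.array(F)
y=s["tcp_rot"][2];tx=np.array([np.cos(y),np.sin(y)]);ty=np.array([np.sin(y),-np.cos(y)])
p=s["eef_pos"];r=p[:2]-[532.7,-74.2]
print("Ftool x",(F[:,:2]@tx).round(2),"y",(F[:,:2]@ty).round(2),"Fz",F[:,2].round(1),"Mz",F[:,5].round(3))
print("pos",p.round(1),"yaw",round(y,3),"r",np.hypot(*r).round(1),"ang",np.arctan2(r[1],r[0]).round(3),"t",s["clock"])
E
python3 m.py
```

```text
Ftool x [-0.33 -0.26 -0.14 -0.81] y [-0.26  1.93  2.94  1.64] Fz [6.9 3.4 5.4 5.3] Mz [ 0.042  0.014 -0.017 -0.008]
pos [497.8 -48.4 146.9] yaw 2.523 r 43.4 ang 2.504 t 9.2333
```

Call:
step_arm --motion '[{"claw": 10,"delta_pos": [-0.04,1.8,0.19],"turn": 0.04},{"claw": 10,"delta_pos": [-0.04,1.8,0.19],"turn": 0.04}]'

```text
clock: 9.4
eef_pos: [499.7, -45.9, 146.6]
tcp_rot: [3.14, 0.002, 2.442]
contact_force: [0.2, -1.2, 7.0]
opening: 0.156
grasp_force: 25.4
```

Call:
step_arm --motion '[{"claw": 10,"delta_pos": [-0.04,1.8,0.19],"turn": 0.04}]'

```text
clock: 9.48
eef_pos: [500.9, -44.6, 146.4]
tcp_rot: [3.14, 0.002, 2.402]
contact_force: [0.1, -1.7, 6.0]
opening: 0.157
grasp_force: 25.4
```

Call:
step_arm --motion '[{"claw": 10,"delta_pos": [-0.04,1.8,0.19],"turn": 0.04}]'

```text
clock: 9.57
eef_pos: [502.2, -43.3, 146.2]
tcp_rot: [3.14, 0.002, 2.362]
contact_force: [-0.0, -1.3, 7.2]
opening: 0.157
grasp_force: 25.4
```

Call:
step_arm --motion '[{"claw": 10,"delta_pos": [-0.04,1.8,0.19],"turn": 0.04}]'

```text
clock: 9.65
eef_pos: [503.5, -42.1, 146.1]
tcp_rot: [3.14, 0.002, 2.322]
contact_force: [1.0, -2.5, 6.8]
opening: 0.154
grasp_force: 25.4
```

Call:
step_arm --motion '[{"claw": 10,"delta_pos": [-0.04,1.8,0.19],"turn": 0.04}]'

```text
clock: 9.73
eef_pos: [504.8, -40.9, 145.9]
tcp_rot: [3.14, 0.002, 2.282]
contact_force: [0.7, -1.4, 6.8]
opening: 0.151
grasp_force: 25.4
```

Call:
step_arm --motion '[{"claw": 10,"delta_pos": [-0.04,1.8,0.19],"turn": 0.04}]'

```text
clock: 9.82
eef_pos: [506.2, -39.7, 145.6]
tcp_rot: [3.14, 0.002, 2.242]
contact_force: [0.0, -1.4, 7.0]
opening: 0.153
grasp_force: 25.4
```

Call:
step_arm --motion '[{"claw": 10,"delta_pos": [-0.04,1.8,0.19],"turn": 0.04}]'

```text
clock: 9.9
eef_pos: [507.6, -38.7, 145.4]
tcp_rot: [3.14, 0.002, 2.202]
contact_force: [0.9, -2.2, 6.9]
opening: 0.155
grasp_force: 25.3
```

```bash
python3 m.py
```

```text
Ftool x [-2.27 -1.17 -1.91 -1.52] y [-0.58  1.76  1.83  1.31] Fz [6.9 4.4 5.2 5.4] Mz [ 0.013 -0.015  0.017 -0.006]
pos [507.9 -38.5 145.4] yaw 2.204 r 43.5 ang 2.178 t 10.05
```

Call:
step_arm --motion '[{"claw": 10,"delta_pos": [-0.1,1.8,0.19],"turn": 0.04},{"claw": 10,"delta_pos": [-0.1,1.8,0.19],"turn": 0.04}]'

```text
clock: 10.22
eef_pos: [510.6, -36.8, 145.1]
tcp_rot: [3.14, 0.002, 2.122]
contact_force: [-0.3, -2.0, 6.8]
opening: 0.154
grasp_force: 25.4
```

Call:
step_arm --motion '[{"claw": 10,"delta_pos": [-0.1,1.8,0.19],"turn": 0.04}]'

```text
clock: 10.3
eef_pos: [512.2, -35.9, 144.9]
tcp_rot: [3.14, 0.002, 2.082]
contact_force: [-0.0, -1.8, 7.1]
opening: 0.157
grasp_force: 25.4
```

Call:
step_arm --motion '[{"claw": 10,"delta_pos": [-0.1,1.8,0.19],"turn": 0.04}]'

```text
clock: 10.38
eef_pos: [513.8, -35.0, 144.7]
tcp_rot: [3.14, 0.001, 2.042]
contact_force: [-0.4, -0.7, 7.2]
opening: 0.157
grasp_force: 25.4
```

Call:
step_arm --motion '[{"claw": 10,"delta_pos": [-0.1,1.8,0.19],"turn": 0.04}]'

```text
clock: 10.47
eef_pos: [515.4, -34.3, 144.5]
tcp_rot: [3.14, 0.001, 2.002]
contact_force: [0.2, -1.1, 6.7]
opening: 0.153
grasp_force: 25.4
```

Call:
step_arm --motion '[{"claw": 10,"delta_pos": [-0.1,1.8,0.19],"turn": 0.04}]'

```text
clock: 10.55
eef_pos: [517.0, -33.6, 144.3]
tcp_rot: [3.14, 0.001, 1.962]
contact_force: [0.2, -1.4, 7.0]
opening: 0.154
grasp_force: 25.4
```

```bash
python3 m.py
```

```text
Ftool x [-1.34  0.73 -0.13 -0.59] y [-0.34  1.29  0.94  1.36] Fz [7.  5.  5.3 5.1] Mz [ 0.019 -0.062 -0.041 -0.003]
pos [517.4 -33.5 144.3] yaw 1.964 r 43.5 ang 1.931 t 10.7
```

Call:
step_arm --motion '[{"claw": 10,"delta_pos": [-0.1,1.8,0.19],"turn": 0.04},{"claw": 10,"delta_pos": [-0.1,1.8,0.19],"turn": 0.04}]'

```text
clock: 10.87
eef_pos: [520.4, -32.4, 143.9]
tcp_rot: [3.14, 0.001, 1.882]
contact_force: [-1.0, -0.4, 7.5]
opening: 0.158
grasp_force: 25.5
```

Call:
step_arm --motion '[{"claw": 10,"delta_pos": [-0.1,1.8,0.19],"turn": 0.04}]'

```text
clock: 10.95
eef_pos: [522.1, -31.9, 143.7]
tcp_rot: [3.14, 0.001, 1.842]
contact_force: [-0.3, 0.0, 7.6]
opening: 0.151
grasp_force: 25.5
```

Call:
step_arm --motion '[{"claw": 10,"delta_pos": [-0.1,1.8,0.19],"turn": 0.04}]'

```text
clock: 11.03
eef_pos: [523.9, -31.5, 143.5]
tcp_rot: [3.14, 0.001, 1.802]
contact_force: [-0.7, -0.0, 8.1]
opening: 0.157
grasp_force: 25.5
```

Call:
step_arm --motion '[{"claw": 10,"delta_pos": [-0.1,1.8,0.19],"turn": 0.04}]'

```text
clock: 11.12
eef_pos: [525.6, -31.2, 143.3]
tcp_rot: [3.14, 0.001, 1.762]
contact_force: [-1.3, 0.5, 7.2]
opening: 0.156
grasp_force: 25.5
```

Call:
step_arm --motion '[{"claw": 10,"delta_pos": [-0.1,1.8,0.19],"turn": 0.04}]'

```text
clock: 11.2
eef_pos: [527.4, -30.9, 143.2]
tcp_rot: [3.14, 0.0, 1.722]
contact_force: [-1.2, 0.7, 7.4]
opening: 0.155
grasp_force: 25.5
```

```bash
python3 m.py
```

```text
Ftool x [0.91 0.85 0.75 0.62] y [-1.07  2.2   1.41  1.51] Fz [7.4 5.  5.3 5.5] Mz [-0.016 -0.032 -0.002 -0.029]
pos [527.8 -30.9 143.1] yaw 1.724 r 43.6 ang 1.684 t 11.35
```

Call:
step_arm --motion '[{"claw": 10,"delta_pos": [-0.04,1.8,0.19],"turn": 0.04},{"claw": 10,"delta_pos": [-0.04,1.8,0.19],"turn": 0.04}]'

```text
clock: 11.52
eef_pos: [530.9, -30.5, 142.8]
tcp_rot: [3.14, 0.0, 1.642]
contact_force: [-1.0, -0.1, 7.0]
opening: 0.152
grasp_force: 25.5
```

Call:
step_arm --motion '[{"claw": 10,"delta_pos": [-0.04,1.8,0.19],"turn": 0.04}]'

```text
clock: 11.6
eef_pos: [532.7, -30.5, 142.6]
tcp_rot: [3.14, 0.0, 1.602]
contact_force: [-0.1, 0.3, 6.8]
opening: 0.156
grasp_force: 25.5
```

Call:
step_arm --motion '[{"claw": 10,"delta_pos": [-0.04,1.8,0.19],"turn": 0.04}]'

```text
clock: 11.68
eef_pos: [534.5, -30.4, 142.4]
tcp_rot: [3.14, 0.0, 1.562]
contact_force: [1.1, -0.8, 8.1]
opening: 0.158
grasp_force: 25.5
```

Call:
step_arm --motion '[{"claw": 10,"delta_pos": [-0.04,1.8,0.19],"turn": 0.04}]'

```text
clock: 11.77
eef_pos: [536.3, -30.5, 142.2]
tcp_rot: [3.14, 0.0, 1.522]
contact_force: [-0.8, 0.8, 7.5]
opening: 0.153
grasp_force: 25.5
```

```bash
python3 m.py
```

```text
Ftool x [0.76 0.25 0.13 0.24] y [-0.88  0.84  1.15  1.18] Fz [7.5 5.  5.2 5.3] Mz [ 0.005  0.021 -0.011  0.021]
pos [536.7 -30.5 142.2] yaw 1.524 r 43.9 ang 1.479 t 11.9167
```

Call:
step_arm --motion '[{"claw": 10,"delta_pos": [-0.04,1.8,0.19],"turn": 0.04},{"claw": 10,"delta_pos": [-0.04,1.8,0.19],"turn": 0.04}]'

```text
clock: 12.08
eef_pos: [539.9, -30.8, 141.8]
tcp_rot: [3.14, -0.0, 1.442]
contact_force: [-0.3, 0.5, 6.3]
opening: 0.155
grasp_force: 25.5
```

Call:
step_arm --motion '[{"claw": 10,"delta_pos": [-0.04,1.8,0.19],"turn": 0.04}]'

```text
clock: 12.17
eef_pos: [541.7, -31.1, 141.6]
tcp_rot: [3.14, -0.0, 1.402]
contact_force: [-0.5, 0.7, 7.4]
opening: 0.158
grasp_force: 25.5
```

Call:
step_arm --motion '[{"claw": 10,"delta_pos": [-0.04,1.8,0.19],"turn": 0.04}]'

```text
clock: 12.25
eef_pos: [543.5, -31.5, 141.4]
tcp_rot: [3.14, -0.0, 1.362]
contact_force: [-0.9, -0.0, 7.8]
opening: 0.151
grasp_force: 25.5
```

Call:
step_arm --motion '[{"claw": 10,"delta_pos": [-0.04,1.8,0.19],"turn": 0.04}]'

```text
clock: 12.33
eef_pos: [545.2, -31.9, 141.2]
tcp_rot: [3.14, -0.0, 1.322]
contact_force: [0.1, -0.0, 7.8]
opening: 0.157
grasp_force: 25.5
```

```bash
python3 m.py
```

```text
Ftool x [ 0.03 -0.7  -0.4  -0.42] y [ 0.12 -0.23  0.47  1.42] Fz [7.8 3.9 5.1 6. ] Mz [-0.02   0.012 -0.02   0.012]
pos [545.6 -32.  141.2] yaw 1.324 r 44.1 ang 1.275 t 12.4833
```

Call:
step_arm --motion '[{"claw": 10,"delta_pos": [-0.04,1.8,0.19],"turn": 0.04},{"claw": 10,"delta_pos": [-0.04,1.8,0.19],"turn": 0.04}]'

```text
clock: 12.65
eef_pos: [548.6, -32.9, 140.9]
tcp_rot: [3.14, -0.0, 1.242]
contact_force: [-0.7, 0.2, 7.0]
opening: 0.156
grasp_force: 25.5
```

Call:
step_arm --motion '[{"claw": 10,"delta_pos": [-0.04,1.8,0.19],"turn": 0.04}]'

```text
clock: 12.73
eef_pos: [550.3, -33.6, 140.7]
tcp_rot: [3.14, -0.0, 1.202]
contact_force: [-0.9, -1.0, 8.1]
opening: 0.151
grasp_force: 25.5
```

Call:
step_arm --motion '[{"claw": 10,"delta_pos": [-0.04,1.8,0.19],"turn": 0.04}]'

```text
clock: 12.82
eef_pos: [551.9, -34.2, 140.5]
tcp_rot: [3.14, -0.0, 1.162]
contact_force: [-1.0, -0.7, 8.4]
opening: 0.156
grasp_force: 25.5
```

```bash
python3 m.py
```

```text
Ftool x [-1.01 -1.13 -0.05 -0.03] y [-0.62 -0.49  0.97  1.38] Fz [8.4 5.8 5.9 6.5] Mz [-0.008 -0.022 -0.074 -0.008]
pos [552.2 -34.4 140.5] yaw 1.164 r 44.3 ang 1.115 t 12.9667
```

Call:
step_arm --motion '[{"claw": 10,"delta_pos": [-0.04,1.8,0.19],"turn": 0.04},{"claw": 10,"delta_pos": [-0.04,1.8,0.19],"turn": 0.04}]'

```text
clock: 13.13
eef_pos: [555.0, -35.8, 140.2]
tcp_rot: [3.14, -0.0, 1.082]
contact_force: [-1.7, -0.6, 7.6]
opening: 0.157
grasp_force: 25.6
```

Call:
step_arm --motion '[{"claw": 10,"delta_pos": [-0.04,1.8,0.19],"turn": 0.04}]'

```text
clock: 13.22
eef_pos: [556.6, -36.6, 140.0]
tcp_rot: [3.14, -0.0, 1.042]
contact_force: [-2.7, -0.1, 9.1]
opening: 0.152
grasp_force: 25.6
```

Call:
step_arm --motion '[{"claw": 10,"delta_pos": [-0.04,1.8,0.19],"turn": 0.04}]'

```text
clock: 13.3
eef_pos: [558.1, -37.6, 139.9]
tcp_rot: [3.14, -0.0, 1.002]
contact_force: [-2.9, -0.1, 9.3]
opening: 0.153
grasp_force: 25.7
```

```bash
python3 m.py
```

```text
Ftool x [-1.61 -1.88 -0.89 -1.52] y [-2.39 -0.58 -0.39 -0.04] Fz [9.3 8.6 8.8 8.4] Mz [-0.002  0.065 -0.019 -0.018]
pos [558.3 -37.7 139.8] yaw 1.004 r 44.6 ang 0.958 t 13.45
```

Contact felt: tangential force rose from about -0.6 to -2.4 N while moving. The shift at rest is about 1.5 N, roughly 0.2 rad past touch. Release here and return to the nut.

Call:
step_arm --motion '[{"claw": 40,"delta_pos": [0,0,0],"turn": 0},{"claw": 40,"delta_pos": [0,0,0],"turn": 0},{"claw": 40,"delta_pos": [0,0,0],"turn": 0},{"claw": 40,"delta_pos": [0,0,-25],"turn": 0},{"claw": 40,"delta_pos": [0,0,-35],"turn": 0},{"claw": 40,"delta_pos": [0,0,-35],"turn": 0}]'

```text
clock: 13.95
eef_pos: [556.5, -37.4, 233.7]
tcp_rot: [-3.139, 0.001, 1.004]
contact_force: [1.2, 0.2, -0.4]
opening: 0.467
grasp_force: 0.0
```

Call:
step_arm --motion '[{"claw": 50,"delta_pos": [0,0,0],"turn": -0.112},{"claw": 50,"delta_pos": [0,0,0],"turn": -0.112},{"claw": 50,"delta_pos": [0,0,0],"turn": -0.112},{"claw": 50,"delta_pos": [0,0,0],"turn": -0.112},{"claw": 50,"delta_pos": [0,0,0],"turn": -0.112},{"claw": 50,"delta_pos": [0,0,0],"turn": -0.112}]'

```text
clock: 14.45
eef_pos: [557.3, -37.4, 233.5]
tcp_rot: [-3.141, -0.0, 1.681]
contact_force: [0.2, -0.2, 0.4]
opening: 0.583
grasp_force: 0.0
```

Call:
step_arm --motion '[{"claw": 50,"delta_pos": [-26.8,-7.3,0],"turn": 0},{"claw": 50,"delta_pos": [-26.8,-7.3,0],"turn": 0},{"claw": 50,"delta_pos": [-26.8,-7.3,0],"turn": 0},{"claw": 50,"delta_pos": [-26.8,-7.3,0],"turn": 0},{"claw": 50,"delta_pos": [0,0,0],"turn": 0},{"claw": 50,"delta_pos": [0,0,0],"turn": 0}]'

```text
clock: 14.95
eef_pos: [539.4, -148.1, 233.4]
tcp_rot: [-3.141, -0.0, 1.673]
contact_force: [-0.4, 0.5, 0.3]
opening: 0.582
grasp_force: 0.0
```

Run:
```python
from rig import *
from h import *
s=sense();print(s["eef_pos"],s["tcp_rot"],s["contact_force"],s["clock"],s["opening"])
f=grab_frame("wrist");cv2.imwrite("pics/w4.png",f["img"][:,:,::-1])
```

```text
[ 539.36912755 -148.12602659  233.44372813] [-3.14119857e+00 -2.42338473e-04  1.67341609e+00] [-0.38740567  0.51854473  0.33754879] 14.95 0.5822884345451422
```

View pics/w4.png

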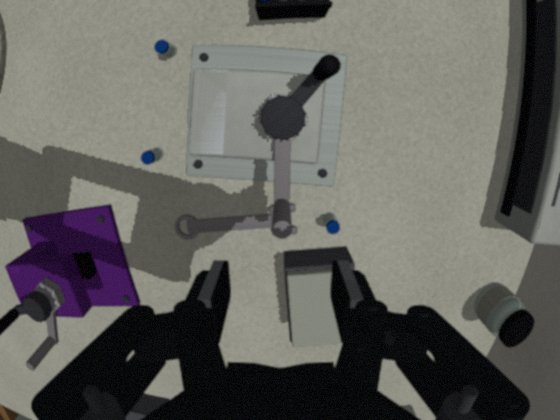

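Nut handle at (282,228), centred between the fingers; crank at (325,67) stayed put. Descend and grip.

Call:
step_arm --motion '[{"claw": 50,"delta_pos": [0.8,0.6,0],"turn": 0},{"claw": 50,"delta_pos": [0,0,28],"turn": 0},{"claw": 50,"delta_pos": [0,0,28],"turn": 0},{"claw": 50,"delta_pos": [0,0,25],"turn": 0},{"claw": 40,"delta_pos": [0,0,14],"turn": 0},{"claw": 40,"delta_pos": [0,0,5],"turn": 0},{"claw": 40,"delta_pos": [0,0,0],"turn": 0}]'

```text
clock: 15.58
eef_pos: [539.7, -145.1, 132.5]
tcp_rot: [-3.139, -0.001, 1.677]
contact_force: [0.2, -0.3, -0.0]
opening: 0.47
grasp_force: 0.0
```

Call:
step_arm --motion '[{"claw": 22,"delta_pos": [0,0,0],"turn": 0},{"claw": 18,"delta_pos": [0,0,0],"turn": 0},{"claw": 10,"delta_pos": [0,0,0],"turn": 0},{"claw": 10,"delta_pos": [0,0,0],"turn": 0},{"claw": 10,"delta_pos": [0,0,0],"turn": 0},{"claw": 10,"delta_pos": [0,0,0],"turn": 0}]' --force 50

```text
clock: 16.08
eef_pos: [541.0, -146.3, 135.0]
tcp_rot: [3.14, 0.0, 1.676]
contact_force: [-1.3, 2.3, 7.0]
opening: 0.149
grasp_force: 48.9
```

```bash
python3 m.py
```

```text
Ftool x [2.38 1.86 1.46 1.75] y [-1.08 -1.45 -1.35 -0.71] Fz [7.  7.  7.6 6.7] Mz [ 0.027  0.015  0.014 -0.027]
pos [ 541.  -146.3  135. ] yaw 1.676 r 72.6 ang -1.456 t 16.2333
```

Call:
step_arm --motion '[{"claw": 10,"delta_pos": [0.09,-3.65,0],"turn": 0.05},{"claw": 10,"delta_pos": [0.09,-3.65,0],"turn": 0.05},{"claw": 10,"delta_pos": [0.09,-3.65,0],"turn": 0.05},{"claw": 10,"delta_pos": [0.09,-3.65,0],"turn": 0.05}]'

```text
clock: 16.57
eef_pos: [528.2, -146.5, 135.1]
tcp_rot: [3.136, -0.0, 1.473]
contact_force: [7.3, 2.7, 0.0]
opening: 0.151
grasp_force: 48.8
```

Call:
step_arm --motion '[{"claw": 10,"delta_pos": [0.09,-3.65,0],"turn": 0.05},{"claw": 10,"delta_pos": [0.09,-3.65,0],"turn": 0.05}]'

```text
clock: 16.73
eef_pos: [521.1, -145.6, 135.1]
tcp_rot: [3.136, -0.0, 1.373]
contact_force: [8.1, 1.2, 0.6]
opening: 0.148
grasp_force: 48.8
```

Call:
step_arm --motion '[{"claw": 10,"delta_pos": [0.09,-3.65,0],"turn": 0.05},{"claw": 10,"delta_pos": [0.09,-3.65,0],"turn": 0.05}]'

```text
clock: 16.9
eef_pos: [514.1, -143.9, 135.1]
tcp_rot: [3.135, -0.001, 1.273]
contact_force: [7.2, 0.6, -0.2]
opening: 0.147
grasp_force: 48.8
```

```bash
python3 m.py
```

```text
Ftool x [2.66 3.47 2.2  2.  ] y [6.77 4.95 3.35 3.93] Fz [-0.2  2.4  2.3  3. ] Mz [ 0.025 -0.023 -0.014  0.023]
pos [ 513.4 -143.7  135.1] yaw 1.275 r 72.2 ang -1.841 t 17.05
```

Call:
step_arm --motion '[{"claw": 10,"delta_pos": [0.03,-2.19,0],"turn": 0.03},{"claw": 10,"delta_pos": [0.03,-2.19,0],"turn": 0.03}]'

```text
clock: 17.22
eef_pos: [510.0, -142.6, 135.1]
tcp_rot: [3.136, -0.001, 1.214]
contact_force: [7.5, 0.6, 1.7]
opening: 0.15
grasp_force: 49.0
```

Call:
step_arm --motion '[{"claw": 10,"delta_pos": [0.03,-2.19,0],"turn": 0.03},{"claw": 10,"delta_pos": [0.03,-2.19,0],"turn": 0.03}]'

```text
clock: 17.38
eef_pos: [505.9, -141.1, 135.1]
tcp_rot: [3.136, -0.001, 1.154]
contact_force: [8.3, -0.8, 1.4]
opening: 0.148
grasp_force: 48.9
```

Call:
step_arm --motion '[{"claw": 10,"delta_pos": [0.03,-2.19,0],"turn": 0.03},{"claw": 10,"delta_pos": [0.03,-2.19,0],"turn": 0.03}]'

```text
clock: 17.55
eef_pos: [502.0, -139.2, 135.1]
tcp_rot: [3.135, -0.002, 1.094]
contact_force: [8.2, -0.8, 0.8]
opening: 0.145
grasp_force: 48.9
```

```bash
python3 m.py
```

```text
Ftool x [3.07 3.38 3.22 1.65] y [7.66 6.22 5.23 4.87] Fz [0.8 1.9 2.4 1.7] Mz [ 0.018  0.014  0.019 -0.032]
pos [ 501.7 -139.1  135.1] yaw 1.095 r 71.9 ang -2.017 t 17.7
```

Call:
step_arm --motion '[{"claw": 10,"delta_pos": [0.1,-2.19,0],"turn": 0.03},{"claw": 10,"delta_pos": [0.1,-2.19,0],"turn": 0.03}]'

```text
clock: 17.87
eef_pos: [498.4, -137.3, 135.1]
tcp_rot: [3.135, -0.002, 1.035]
contact_force: [7.8, -1.6, 0.2]
opening: 0.148
grasp_force: 48.9
```

Call:
step_arm --motion '[{"claw": 10,"delta_pos": [0.1,-2.19,0],"turn": 0.03},{"claw": 10,"delta_pos": [0.1,-2.19,0],"turn": 0.03}]'

```text
clock: 18.03
eef_pos: [495.0, -135.0, 135.2]
tcp_rot: [3.135, -0.002, 0.975]
contact_force: [9.1, -4.7, -1.0]
opening: 0.148
grasp_force: 48.9
```

```bash
python3 m.py
```

```text
Ftool x [1.19 2.44 2.66 2.19] y [10.21  8.95  7.16  6.54] Fz [-1.   1.1  0.1 -0.4] Mz [-0.036 -0.     0.032  0.02 ]
pos [ 494.6 -134.8  135.1] yaw 0.976 r 71.6 ang -2.131 t 18.1833
```

Call:
step_arm --motion '[{"claw": 10,"delta_pos": [0.1,-2.19,0],"turn": 0.03},{"claw": 10,"delta_pos": [0.1,-2.19,0],"turn": 0.03}]'

```text
clock: 18.35
eef_pos: [491.7, -132.6, 135.2]
tcp_rot: [3.134, -0.002, 0.915]
contact_force: [8.6, -5.9, -0.9]
opening: 0.148
grasp_force: 48.8
```

Call:
step_arm --motion '[{"claw": 10,"delta_pos": [0.1,-2.19,0],"turn": 0.03},{"claw": 10,"delta_pos": [0.1,-2.19,0],"turn": 0.03}]'

```text
clock: 18.52
eef_pos: [488.5, -130.0, 135.2]
tcp_rot: [3.134, -0.002, 0.855]
contact_force: [9.1, -8.5, -2.4]
opening: 0.15
grasp_force: 48.9
```

```bash
python3 m.py
```

```text
Ftool x [-0.43  1.31  0.75 -0.04] y [12.44  9.27  8.69  8.33] Fz [-2.4 -0.5 -0.2  1.1] Mz [0.064 0.002 0.046 0.003]
pos [ 488.  -129.8  135.1] yaw 0.856 r 71.3 ang -2.248 t 18.6667
```

Call:
step_arm --motion '[{"claw": 10,"delta_pos": [0.05,-2.19,0],"turn": 0.03},{"claw": 10,"delta_pos": [0.05,-2.19,0],"turn": 0.03},{"claw": 10,"delta_pos": [0.05,-2.19,0],"turn": 0.03}]'

```text
clock: 18.92
eef_pos: [484.0, -125.8, 135.3]
tcp_rot: [3.133, -0.003, 0.765]
contact_force: [10.7, -9.3, -2.7]
opening: 0.15
grasp_force: 48.8
```

Call:
step_arm --motion '[{"claw": 10,"delta_pos": [0.05,-2.19,0],"turn": 0.03},{"claw": 10,"delta_pos": [0.05,-2.19,0],"turn": 0.03}]'

```text
clock: 19.08
eef_pos: [481.1, -122.7, 135.3]
tcp_rot: [3.133, -0.003, 0.705]
contact_force: [7.9, -10.3, -2.1]
opening: 0.151
grasp_force: 48.8
```

```bash
python3 m.py
```

```text
Ftool x [-0.66  0.51  0.65 -0.17] y [12.92 11.86 11.94 11.44] Fz [-2.1 -1.1 -0.3 -0.3] Mz [-0.067  0.063 -0.028 -0.032]
pos [ 480.7 -122.4  135.2] yaw 0.706 r 70.9 ang -2.394 t 19.2333
```

Call:
step_arm --motion '[{"claw": 10,"delta_pos": [0.05,-2.19,0],"turn": 0.03},{"claw": 10,"delta_pos": [0.05,-2.19,0],"turn": 0.03}]'

```text
clock: 19.4
eef_pos: [478.4, -119.5, 135.2]
tcp_rot: [3.133, -0.004, 0.645]
contact_force: [9.7, -11.6, -1.3]
opening: 0.149
grasp_force: 48.8
```

```bash
python3 m.py
```

```text
Ftool x [ 0.79 -0.57  0.19  0.46] y [15.13 13.52 13.28 13.06] Fz [-1.3 -2.1 -2.3 -2.5] Mz [ 0.018 -0.011  0.028  0.011]
pos [ 478.1 -119.3  135.2] yaw 0.646 r 70.8 ang -2.451 t 19.55
```

13.2 N held: firmly tight. Let go and lift clear.

Call:
step_arm --motion '[{"claw": 40,"delta_pos": [0,0,0],"turn": 0},{"claw": 40,"delta_pos": [0,0,0],"turn": 0},{"claw": 40,"delta_pos": [0,0,0],"turn": 0},{"claw": 40,"delta_pos": [0,0,-25],"turn": 0},{"claw": 40,"delta_pos": [0,0,-35],"turn": 0},{"claw": 40,"delta_pos": [0,0,-35],"turn": 0},{"claw": 40,"delta_pos": [0,0,-25],"turn": 0},{"claw": 40,"delta_pos": [0,0,0],"turn": 0}]'

```text
clock: 20.22
eef_pos: [477.1, -117.6, 258.8]
tcp_rot: [3.136, -0.005, 0.646]
contact_force: [1.6, 0.3, 0.6]
opening: 0.47
grasp_force: 0.0
```

Run:
```python
from rig import *
from h import *
s=sense();print(s["eef_pos"],s["contact_force"],s["clock"],s["opening"])
f=grab_frame("wrist");cv2.imwrite("pics/w5.png",f["img"][:,:,::-1])
```

```text
[ 477.05985332 -117.56516814  258.83087725] [1.61473713 0.2646835  0.55901509] 20.2167 0.46960276263791645
```

View pics/w5.png

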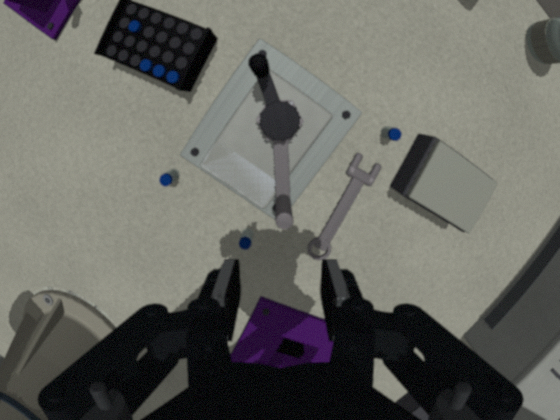

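Nut handle (284,215) stayed where I left it, crank at (259,62), vials, spanner, rack and box are undisturbed, and the gripper is clear. Handing in.

```bash
python3 -c "
from rig import *
print(sign_off())"
```

```text
the job is handed in; nothing more can be done
None
```

I slackened the jam nut, turned the stop screw down until its foot rested on the cap (estimated 20–30 N, from about 1.5 N extra at the crank handle), retightened the nut to about 13 N at its handle, let go of both handles and handed the job in; the sign-off returned no verdict.

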